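Set the straightedge slider to its marked stop

ROBOT

A 6-joint arm with a two-finger parallel gripper is mounted at the origin on the work surface. World frame = base frame: x ahead of the robot, y to its left, z up, the work surface at z = 0. Lengths are in mm, angles in rad, forces in N, time in s.
With the tool pointing down it reaches from about 350 to 875 mm from the base axis. Payload 4.2 kg.
Tool frame: the origin (TCP) lies on the mounting face of the last link; the fingertips stand 173 mm ahead of it and the grasp point (between the pads) lies 155 mm ahead of it; z points along the fingers, y is the direction in which the jaws open and shut (so a half turn about z gives the same grasp; the last joint's range is limited). The gripper opens to 85 mm and grips with 20 to 120 N. Pads are 22 mm wide; open, the fingers measure 114 mm over their backs; the gripper's body (76 mm by 85 mm) begins 54 mm behind the grasp point. The pads swing forward as they close: fully open they stand 13 mm farther back than shut.
Start: joints at [1.515, 0.385, 0.008, 0, -1.194, -0.259], TCP at [193.484, 594.276, 404.712] pointing down, gripper open.
Joint ranges: [-3.14, 3.14], [-1.21, 2.06], [-1.07, 1.41], [-3.16, 2.05], [-2.99, -0.16], [-3.1, 3.1]. Speed limits (rad/s): [2.79, 2.79, 3.14, 3.14, 3.14, 3.14].

INTERFACE

Orientations are given as a unit quaternion [x, y, z, w].
In Python, from bench import arm gives the robot as it stands.
- The arm moves only by the shell command python3 -m jog 'ROWS' [OPENING]. ROWS is JSON, a list that holds one entry, the list of rows, each a list of 4 numbers: the shift along the tool's x, y, z in mm, then the turn about the tool's z in degrees. In form: [[[x, y, z, spin], ...]]. A call has exactly 5 rows; each row is the pose to reach, as a shift and turn from the pose measured when the call began, along the tool's axes at that moment; what a row does not reach only later rows make up. A row lasts 1/8 s, in which the tool goes at most 62.5 mm and 10.7 degrees, less where a joint would pass 70% of its speed; a pose out of reach is approached as far as the arm can. A call with a gripper value outside its range is refused whole. OPENING is the finger opening in mm, from 0 to 85.4, set as the call begins (- or left out, the last holds). The fingers move at their own pace and stop on an object; the grip force is fixed at half the most. Time passes only in rows, so rows that repeat a pose let the fingers close, or fill a call up. It gives the time, the measured TCP pose, the force and the opening at its end, in the units of the state.
- arm.read_state(): the state, without advancing time (a new reading comes with each control period).
- arm.get_image(name): name is "scene" or "top" or "wrist"; returns (picture, depth): 420x560x3 uint8, blue, green, red; 420x560 float32, mm along the optical axis (not along the pixel's ray), 0 where there is no reading.
- arm.camera_params(name): a dict with "mtx" (3x3 intrinsics, pixels), "k1" (the pictures are not rectified: a ray, as slopes to the right and down, at radius r is drawn at 1 + k1 r^2 times it, then the intrinsics apply), "R" (3x3) and "t" (3): a world point X has camera coordinates R X + t. Camera axes: x right, y down, z forward; pixel columns grow to the right and rows downward; lengths in mm; the calibration is good to about 2 mm. A picture is of the moment at which its call begins: read the wrist's pose just before it. camera_params takes no time and is no camera call; for the wrist camera it gives the pose at the moment of the call.
- arm.job_done(): hands the job in, once; it reports no verdict.
The state is a dict: "clock": time; "joints": joint angles; "joint_vel": joint speeds; "joint_efforts": joint torques, N m; "position": TCP position; "ee_rot": TCP orientation; "contact_force": force on the tool from outside, world axes, zero at the start; "wrist_torque": the same for the moment, N m; "gripper_width": finger opening in mm.
Only numpy, scipy, OpenCV 4.12 (cv2) and the standard library are available. Lean on these libraries where they do the work, as an engineer would, in place of code of your own. Each camera call takes 0.05 s, during which the arm holds its last target.

TASK

On the painting board, set the straightedge for the next line: press down the pad in the middle of its slider with a fingertip to free the brake, keep it pressed while you push the slider along the rail until it is right up against the marked stop (the one with the arrow and the round screw on top, not the plain one), then let go of the pad so the brake holds it there. Do not pinch or lift anything, and leave the cup, jar, tin and knife where they are.

Things in the scene. Friction and masses are not known exactly. Their poses are not given: they have to be found in the camera images.
- board: Plywood painting board lying fixed on the table, 340 mm (its x) by 600 mm (its y), 18 mm thick; origin at the centre of its underside, z up. A slotted aluminium rail, 56 mm wide, 460 mm long, runs along its y axis, centred at its x = -120 mm; rail top 40 mm above the table.
- slide_mid (a point): Centre of the slider at its deck, 53 mm above the table: a grey carriage 90 by 90 mm riding on the rail, with a flat steel straightedge out over the board's sheet. Two end cheeks (8 mm thick, 90 mm across the rail, inner faces 37 mm from the centre along the rail, tops 75 mm above the table) stand either side of the pad. It touches a stop when its centre is 55 mm from the stop's origin in plan.
- pad_top (a point): Centre of the top of the brake pad in the middle of the slider: a black rubber plate 88 mm across the rail by 60 mm along it, 65 mm above the table when up. It goes straight down 6 mm on a spring: about 7 N to start, 9.5 N fully down. A fingertip pressing on it takes the slider along by friction or by bearing on a cheek.
- slide (a joint): Position of the slider along the rail in m, 0 at mid-rail, growing along the board's +y; ends of travel -0.16 and 0.16. With the pad held 2.5 mm or more down it takes 1 to 3 N to push; with the pad up the brake resists some 20 N.
- pad (a joint): How far the brake pad is pressed down, in m: about 0 when up, 0.006 fully down. It springs up when let go.
- marked_stop: The marked stop: a fixed steel block, 66 mm across the rail, 20 mm along it, top 68 mm above the table, with a flat steel arrow on top pointing to the board's +x (out to 95 mm from the rail's centre line) and a round brass screw on top (76 mm above the table). At either end of the rail. Origin on the rail's centre line, mid-block, 18 mm above the table; axes as the board's.
- plain_stop: The other stop, at the other end: the same block without arrow or screw. Origin likewise.
- dipper: Small open steel cup, 44 mm across, 30 mm high, standing on the board beside the sheet. Origin at the centre of its underside.
- brush_jar: Jar with brushes, 72 mm across, 100 mm high, brushes up to 210 mm, on the table beyond the board's +y end. Origin at the centre of its underside.
- paint_tin: Closed tin 68 mm across, 90 mm high, on the table beyond the board's -y end. Origin at the centre of its underside.
- palette_knife: Palette knife 200 mm long with a wooden handle, lying on the board near its -y end, along the board's x. Origin at its middle, at its underside; x along it.

How it is judged:
By the outcome, as a careful person would: the job done as asked, in the order asked, and still so for the second after the job is handed in, with the robot touching nothing.
It also fails if it takes over 35 s, if anything falls off the work surface, if the arm or the gripper's body presses on something with over 40 N, if the wrist force passes 120 N, or if a joint passes its speed limit or range.

## Working session

There is one attempt and no reset: what is moved stays moved. The work goes in short steps, Python scripts to look and compute and a shell command to move; the robot and the scene stay as the last step left them, time stands still between calls to the robot, and variables do not carry over. Pictures are saved under pics/ and viewed, and the job is handed in when it is done.

```bash
mkdir -p pics; python3 - <<'E'
from bench import arm
import cv2,numpy as np
s=arm.read_state();print({k:np.round(v,3).tolist() for k,v in s.items()})
for n in("scene","top"):
    p,d=arm.get_image(n);cv2.imwrite(f"pics/{n}0.png",p);np.save(f"pics/{n}0.npy",d)
    c=arm.camera_params(n);print(n,{k:np.round(v,4).tolist() for k,v in c.items()})
E
```

```text
{'clock': 0.0, 'joints': [1.515, 0.386, 0.007, -0.0, -1.194, -0.259], 'joint_vel': [0.001, 0.001, 0.001, -0.0, 0.001, 0.001], 'joint_efforts': [-0.001, -39.229, 18.841, 4.186, -0.005, -0.0], 'position': [193.409, 594.114, 403.609], 'ee_rot': [0.988, -0.157, -0.0, 0.001], 'contact_force': [-0.664, 0.595, -0.004], 'wrist_torque': [-0.049, 0.004, 0.016], 'gripper_width': 85.577}
scene {'mtx': [[414.5017, 0.0, 278.1366], [0.0, 414.5017, 202.9445], [0.0, 0.0, 1.0]], 'k1': -0.0038, 'R': [[0.6953, 0.7186, 0.0158], [0.5668, -0.5347, -0.6268], [-0.4419, 0.4447, -0.7791]], 't': [-421.1138, -264.801, 1419.6059]}
top {'mtx': [[505.5125, 0.0, 270.008], [0.0, 505.5125, 209.3546], [0.0, 0.0, 1.0]], 'k1': -0.0038, 'R': [[-0.0163, -0.9998, 0.0113], [-0.9892, 0.0144, -0.146], [0.1458, -0.0136, -0.9892]], 't': [27.0522, 602.4316, 1096.3313]}
```

View pics/scene0.png

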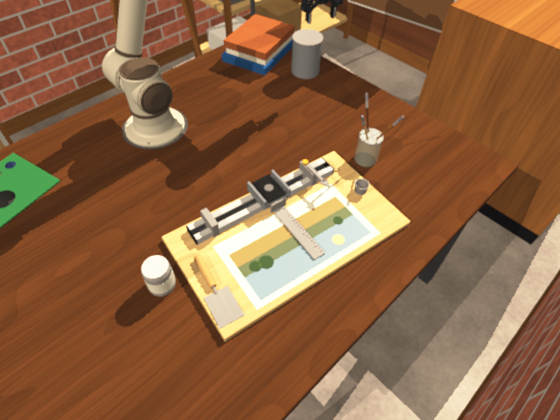

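View pics/top0.png

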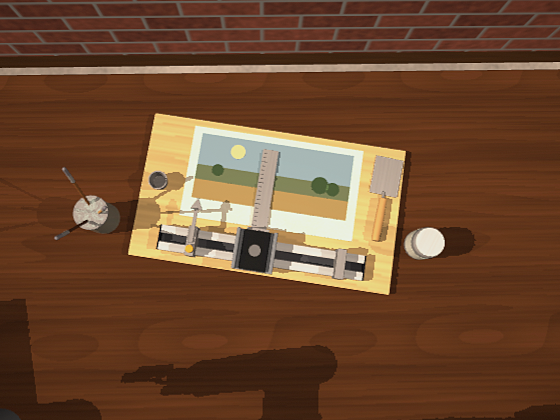

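The marked stop is the left one in the top view: arrow at about (197,204), brass screw at about (189,248). It is on the jar (+y) side. The slider pad is at about (254,250) and the plain stop at about (340,263). Next I'll zoom in and measure.

```bash
cat > h.py <<'E'
import numpy as np,cv2
def ray(c,u,v,z):
    K=np.array(c['mtx']);R=np.array(c['R']);t=np.array(c['t'])
    q=cv2.undistortPoints(np.array([[[u,v]]],float),K,np.array([c['k1'],0,0,0.]))[0,0]
    C=-R.T@t;d=R.T@np.array([q[0],q[1],1]);return C+d*(z-C[2])/d[2]
def proj(c,X):
    return cv2.projectPoints(np.array(X,float).reshape(-1,3),cv2.Rodrigues(np.array(c['R']))[0],np.array(c['t']),np.array(c['mtx']),np.array([c['k1'],0,0,0.]))[0][:,0]
E
python3 - <<'E'
import cv2
p=cv2.imread('pics/top0.png');cv2.imwrite('pics/top0z.png',cv2.resize(p[190:300,120:420-20][:, :280],(784,308*1),interpolation=cv2.INTER_CUBIC))
p2=cv2.imread('pics/scene0.png');cv2.imwrite('pics/scene0z.png',cv2.resize(p2[145:250,180:350],(765,472),interpolation=cv2.INTER_CUBIC))
E
python3 - <<'E'
from bench import arm
import cv2,numpy as np
from h import *
c=arm.camera_params('top');d=np.load('pics/top0.npy')
p=cv2.imread('pics/top0.png');hsv=cv2.cvtColor(p,cv2.COLOR_BGR2HSV)
# board: corner pixels
for n,u,v,z in [('c1',155,114,18),('c2',408,152,18),('c3',390,294,18),('c4',129,254,18),('screw',189,248,76)]:
    print(n,ray(c,u,v,z).round(1))
print(d[250,254],d[263,340])
# pad: dark area
m=((p.max(2)<50)).astype(np.uint8);m[:225]=0;m[275:]=0;m[:,:232]=0;m[:,278:]=0
cs,_=cv2.findContours(m,cv2.RETR_EXTERNAL,cv2.CHAIN_APPROX_NONE)
k=max(cs,key=cv2.contourArea);r=cv2.minAreaRect(k);print(r)
B=cv2.boxPoints(r);print([ray(c,*b,65).round(1).tolist() for b in B],ray(c,*r[0],65).round(1))
E
```

```text
c1 [838.9 286.1  18. ]
c2 [ 738.4 -309.9   18. ]
c3 [ 409.4 -250.5   18. ]
c4 [508.8 339.4  18. ]
screw [516.1 194.9  76. ]
1106.9514 1102.2728
((254.12713623046875, 250.17340087890625), (27.218236923217773, 39.68692398071289), 8.746162414550781)
[[472.4, 90.5, 65.0], [558.0, 76.6, 65.0], [547.9, 17.6, 65.0], [462.5, 32.1, 65.0]] [510.   54.2  65. ]
```

View pics/top0z.png

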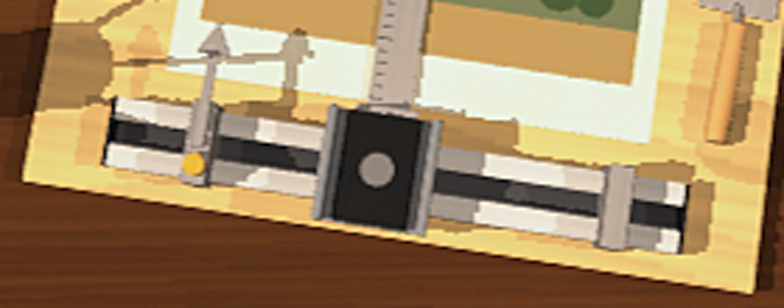

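View pics/scene0z.png

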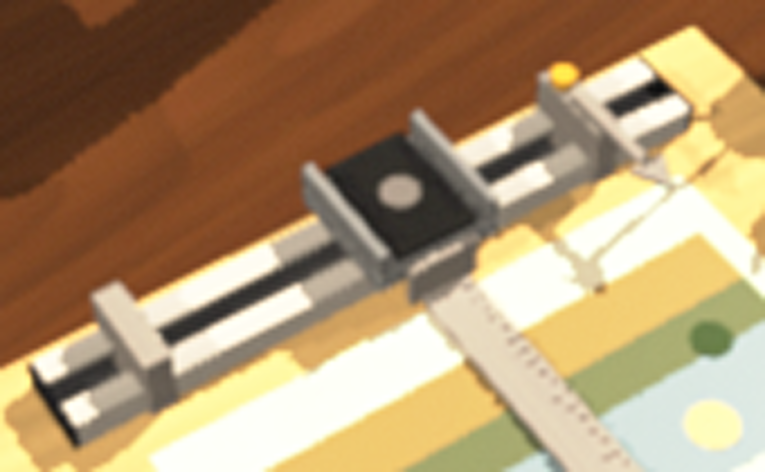

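```bash
python3 - <<'E'
from bench import arm
import cv2,numpy as np
from h import *
c=arm.camera_params('top');d=np.load('pics/top0.npy')
p=cv2.imread('pics/top0.png').astype(int);hsv=cv2.cvtColor(p.astype(np.uint8),cv2.COLOR_BGR2HSV)
K,R,t=[np.array(c[k]) for k in('mtx','R','t')]
v,u=np.mgrid[225:285,140:385]
z=d[225:285,140:385]
X=(np.stack([(u-K[0,2])/K[0,0]*z,(v-K[1,2])/K[1,1]*z,z],-1)-t)@R
yaw=np.deg2rad(-9.55);ex=np.array([np.cos(yaw),np.sin(yaw)]);ey=np.array([-ex[1],ex[0]])
cen=np.mean([ray(c,*q,18)[:2] for q in[(155,114),(408,152),(390,294),(129,254)]],0);O=cen-120*ex
a=(X[...,:2]-O)@ex;b=(X[...,:2]-O)@ey;Z=X[...,2]
for lo,hi,n in [(120,190,'marked'),(-190,-120,'plain'),(-60,100,'slider')]:
    m=(abs(a)<28)&(b>lo)&(b<hi)
    for zl,zh in[(34,46),(59,63),(63,67),(67,71),(71,80)]:
        k=m&(Z>zl)&(Z<zh)
        if k.sum()>3: print(n,zl,zh,k.sum(),'b',np.percentile(b[k],[2,25,50,75,98]).round(1),'a',a[k].mean().round(1))
m=((hsv[...,0]>18)&(hsv[...,0]<30)&(hsv[...,1]>170)&(hsv[...,2]>150)).astype(np.uint8)
ys,xs=np.nonzero(m[240:256,182:197]);s=ray(c,xs.mean()+182,ys.mean()+240,76)[:2];print('screw',s,(s-O)@ex,(s-O)@ey)
tgt=np.array([510,54.2]);print('pad',(tgt-O)@ex,(tgt-O)@ey)
g=O+14*ey+((tgt-O)@ey)*ey;print('goal',g)
s=arm.read_state();from scipy.spatial.transform import Rotation as Ro
T=Ro.from_quat(s['ee_rot']).as_matrix();print(T.T@(np.r_[g,300]-s['position']),'spin',np.rad2deg(np.arctan2(T[1,0],T[0,0])))
# stop cross-section in image: sample colour along rail at z=68
for aa in(-10,10,20):
  print(aa,[int(p[int(round(w[1])),int(round(w[0]))].mean()) for w in proj(c,[[*(O+aa*ex+bb*ey),68] for bb in range(130,182,3)])])
E
```

```text
marked 34 46 327 b [120.9 131.6 143.5 178.2 188.9] a 0.2
marked 59 63 5 b [147.8 148.  148.1 148.1 148.3] a -4.9
marked 63 67 36 b [148.1 149.7 153.8 165.9 168.3] a 2.1
marked 67 71 100 b [148.1 150.8 154.3 163.8 166.9] a 2.0
marked 71 80 105 b [149.5 155.  157.4 160.8 166.4] a -2.6
plain 34 46 358 b [-189.1 -157.1 -144.9 -132.5 -121.2] a -0.1
plain 59 63 4 b [-162.6 -162.4 -162.3 -162.3 -162.2] a 5.8
plain 63 67 58 b [-180.4 -176.3 -169.3 -163.8 -162.1] a -0.0
plain 67 71 142 b [-179.3 -175.6 -171.2 -167.  -162.9] a -0.3
plain 71 80 18 b [-176.8 -173.4 -171.2 -166.3 -163.9] a 2.7
slider 34 46 460 b [-58.5 -43.   66.2  83.1  98.6] a -0.0
slider 59 63 75 b [-12.5   5.4  19.1  30.6  46.4] a -1.0
slider 63 67 438 b [-11.2   2.6  18.5  33.1  46.6] a -0.0
slider 67 71 195 b [-10.9   1.2  15.8  31.4  54.4] a -0.3
slider 71 80 192 b [-27.3 -23.7 -11.8  58.1  61.8] a -0.6
screw [515.86033756 195.10127791] -16.179472600959482 158.43468912674933
pad 1.4180900705640151 18.513856293548773
goal [510.92427832  68.24124955]
[464.76471171 401.48128649 104.57968734] spin -18.04266753418257
-10 [147, 86, 84, 113, 138, 116, 60, 117, 125, 150, 162, 161, 175, 178, 201, 94, 104, 122]
10 [152, 153, 140, 107, 78, 136, 72, 157, 130, 169, 174, 161, 150, 155, 65, 213, 196, 161]
20 [144, 145, 143, 144, 146, 98, 56, 92, 115, 157, 176, 163, 148, 171, 205, 202, 201, 201]
```

```bash
python3 -m jog '[[[45,40,0,-2],[92,80,0,-4],[140,120,0,-6],[186,160,0,-8],[232,200,0,-8.5]]]' 0
python3 - <<'E'
from bench import arm;import numpy as np
from scipy.spatial.transform import Rotation as Ro
s=arm.read_state();T=Ro.from_quat(s['ee_rot']).as_matrix();print(s['clock'],T.T@(np.r_[510.9,68.2,270]-s['position']),'spin',np.rad2deg(np.arctan2(T[1,0],T[0,0])),s['contact_force'],s['gripper_width'])
E
```

```text
clock: 0.72
position: [352.6, 330.2, 404.0]
ee_rot: [0.997, -0.083, -0.0, 0.001]
contact_force: [0.7, 0.5, 0.0]
gripper_width: 0.1
0.725 [199.39773358 231.96977118 134.41390936] spin -9.495137931653506 [0.69769795 0.51383556 0.03333531] 0.09832194697660446
```

```bash
python3 -m jog '[[[40,46,0,0],[80,92,20,0],[120,138,40,0],[160,185,70,0],[199,232,100,0]]]' 0
cat > st.py <<'E'
from bench import arm;import numpy as np
from scipy.spatial.transform import Rotation as Ro
s=arm.read_state();T=Ro.from_quat(s['ee_rot']).as_matrix()
yaw=np.deg2rad(-9.55);ex=np.array([np.cos(yaw),np.sin(yaw),0]);ey=np.array([-ex[1],ex[0],0])
O=np.array([505.6,36.25,0]);O[:2]=np.array([510.924,68.241])-32.51*ey[:2]
p=np.array(s['position'])-O;f=np.array(s['contact_force'])
print('clock',s['clock'],'rail a,b,tip z',(p@ex).round(2),(p@ey).round(2),(p[2]-173).round(2),'F a,b,z',(f@ex).round(2),(f@ey).round(2),f[2].round(2),'spin',np.rad2deg(np.arctan2(T[1,0],T[0,0])).round(2),'tilt',T[:,2].round(4))
E
python3 st.py
```

```text
clock: 1.35
position: [504.2, 78.5, 310.4]
ee_rot: [0.997, -0.083, -0.0, 0.001]
contact_force: [0.6, 0.9, 0.8]
gripper_width: -0.2
clock 1.35 rail a,b,tip z -8.29 41.49 137.4 F a,b,z 0.46 1.01 0.83 spin -9.49 tilt [-2.0e-04 -1.9e-03 -1.0e+00]
```

```bash
python3 -m jog '[[[8,9,10,0],[8,9,30,0],[8,9,50,0],[8,9,57,0],[8,9,57,0]]]' 0; python3 st.py
python3 - <<'E'
from bench import arm
import cv2
for n in("scene","top","wrist"):
    p,d=arm.get_image(n)
    if n=="scene":p=cv2.resize(p[130:260,170:360],None,fx=4,fy=4,interpolation=2)
    cv2.imwrite(f"pics/{n}1.png",p)
E
```

```text
clock: 1.98
position: [510.6, 68.6, 253.4]
ee_rot: [0.997, -0.082, -0.0, 0.001]
contact_force: [-0.5, 0.1, 0.1]
gripper_width: 0.2
clock 1.975 rail a,b,tip z -0.37 32.78 80.4 F a,b,z -0.56 0.03 0.15 spin -9.44 tilt [-6.0e-04 -2.2e-03 -1.0e+00]
```

View pics/scene1.png

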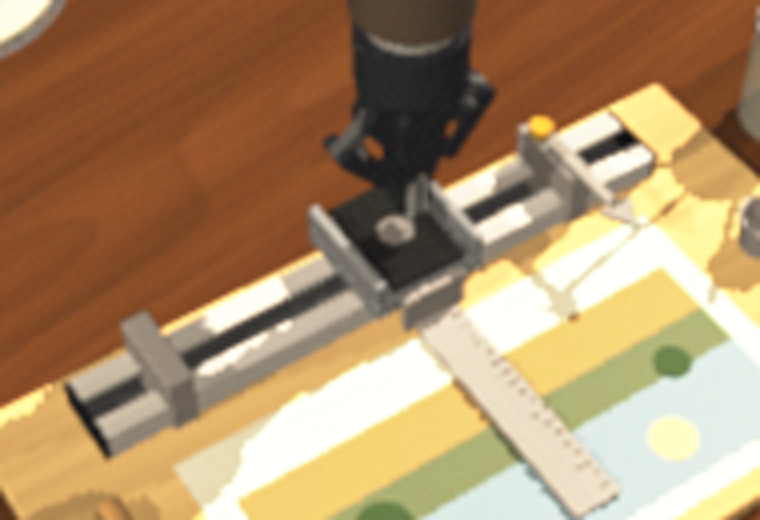

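View pics/wrist1.png

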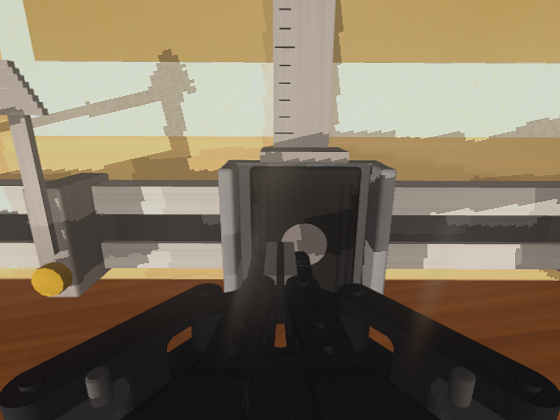

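The wrist view shows the closed fingertips over the pad at about (290,250), between the cheeks. They sit slightly to the marked-stop side, clear of the left cheek at about x=230. Pressing down now.

```bash
python3 -m jog '[[[0,0,6,0],[0,0,11,0],[0,0,14,0],[0,0,16,0],[0,0,17,0]]]' 0; python3 st.py
```

```text
clock: 2.75
position: [510.9, 68.5, 237.5]
ee_rot: [0.997, -0.082, 0.001, 0.001]
contact_force: [-1.4, 1.0, 5.0]
gripper_width: -0.3
clock 2.75 rail a,b,tip z -0.1 32.77 64.52 F a,b,z -1.54 0.79 5.04 spin -9.44 tilt [ 0.001  -0.0016 -1.    ]
```

```bash
python3 -m jog '[[[0,0,1.5,0],[0,0,3,0],[0,0,4,0],[0,0,4.5,0],[0,0,4.5,0]]]' 0; python3 st.py
```

```text
clock: 3.38
position: [510.8, 68.5, 234.1]
ee_rot: [0.997, -0.082, 0.001, 0.001]
contact_force: [-4.0, 0.7, 8.1]
gripper_width: 0.1
clock 3.375 rail a,b,tip z -0.12 32.76 61.05 F a,b,z -4.01 -0.01 8.09 spin -9.42 tilt [ 0.0014 -0.0017 -1.    ]
```

```bash
python3 -m jog '[[[0,0,1.5,0],[0,0,2,0],[0,0,2.2,0],[0,0,2.2,0],[0,0,2.2,0]]]' 0; python3 st.py
```

```text
clock: 4.0
position: [510.8, 68.5, 233.0]
ee_rot: [0.997, -0.082, 0.001, 0.001]
contact_force: [-2.8, 0.6, 8.2]
gripper_width: -0.2
clock 4.0 rail a,b,tip z -0.2 32.77 60.01 F a,b,z -2.83 0.08 8.19 spin -9.4 tilt [ 0.0017 -0.0018 -1.    ]
```

```bash
python3 -m jog '[[[0,-2,1.1,0],[0,-6,1.1,0],[0,-11,1.1,0],[0,-16,1.1,0],[0,-20,1.1,0]]]' 0; python3 st.py
python3 - <<'E'
from bench import arm
import cv2
for n in("scene","wrist"):
    p,d=arm.get_image(n)
    if n=="scene":p=cv2.resize(p[130:260,170:360],None,fx=4,fy=4,interpolation=2)
    cv2.imwrite(f"pics/{n}2.png",p)
E
```

```text
clock: 4.62
position: [514.1, 88.3, 233.0]
ee_rot: [0.997, -0.082, 0.001, 0.001]
contact_force: [-2.5, -1.3, 8.8]
gripper_width: -0.2
clock 4.625 rail a,b,tip z -0.24 52.84 60.05 F a,b,z -2.23 -1.67 8.81 spin -9.37 tilt [ 0.0021 -0.0021 -1.    ]
```

View pics/wrist2.png

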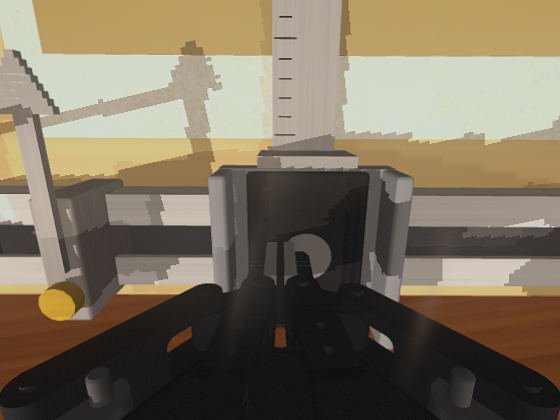

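View pics/scene2.png

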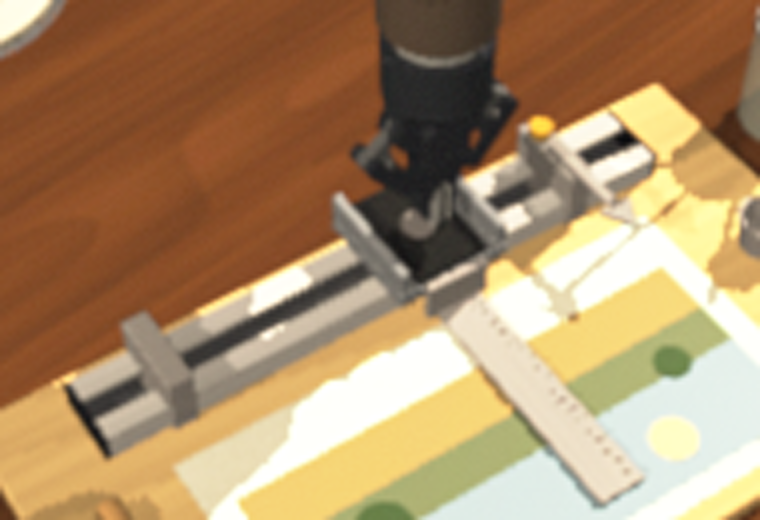

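```bash
cat > rul.py <<'E'
from bench import arm
import cv2,numpy as np,sys
from h import *
c=arm.camera_params('top')
yaw=np.deg2rad(-9.55);ex=np.array([np.cos(yaw),np.sin(yaw)]);ey=np.array([-ex[1],ex[0]]);O=np.array([510.924,68.241])-32.51*ey
p,d=arm.get_image('top');cv2.imwrite(sys.argv[1],cv2.resize(p[130:300,120:400],None,fx=2.8,fy=2.8,interpolation=2))
K,R,t=[np.array(c[k]) for k in('mtx','R','t')]
# slider cheeks by depth, seen away from arm
v,u=np.mgrid[110:285,140:385];z=d[110:285,140:385]
X=(np.stack([(u-K[0,2])/K[0,0]*z,(v-K[1,2])/K[1,1]*z,z],-1)-t)@R
a=(X[...,:2]-O)@ex;b=(X[...,:2]-O)@ey;Z=X[...,2]
for n,m in(('cheek',(abs(a)<42)&(Z>71)&(Z<79)&(abs(b)<130)),('blade z27+',(a>60)&(a<200)&(Z>24)&(Z<60)&(abs(b)<135)),('stop',(abs(a)<30)&(Z>63)&(Z<73)&(b>146)&(b<172))):
    if m.sum(): print(n,m.sum(),np.percentile(b[m],[2,10,50,90,98]).round(1))
E
python3 rul.py pics/top2.png
```

```text
cheek 91 [-7.  -6.3 -3.2 -0.2  0.5]
blade z27+ 741 [-120.7  -55.3   33.9   64.3  127.1]
stop 7 [160.7 162.7 166.1 167.2 167.5]
```

View pics/top2.png

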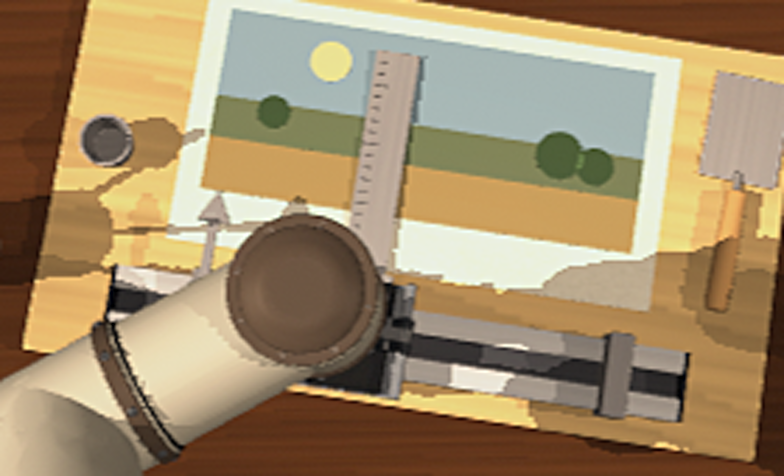

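The slider has gone 20 mm with the fingertip: its rear cheek's outer face moved from b=-27 to -7. About 65 mm is left.

```bash
python3 -m jog '[[[0,-4,1.1,0],[0,-10,1.1,0],[0,-17,1.1,0],[0,-24,1.1,0],[0,-28,1.1,0]]]' 0; python3 st.py
```

```text
clock: 5.4
position: [518.7, 116.5, 233.1]
ee_rot: [0.997, -0.081, 0.002, 0.001]
contact_force: [-3.2, -0.4, 8.1]
gripper_width: -0.0
clock 5.4 rail a,b,tip z -0.33 81.34 60.15 F a,b,z -3.12 -0.96 8.14 spin -9.33 tilt [ 0.003  -0.0016 -1.    ]
```

```bash
python3 -m jog '[[[0,-4,1.1,0],[0,-10,1.1,0],[0,-17,1.1,0],[0,-23,1.1,0],[0,-27,1.1,0]]]' 0; python3 st.py
```

```text
clock: 6.02
position: [523.1, 143.3, 233.3]
ee_rot: [0.997, -0.081, 0.002, 0.001]
contact_force: [-3.2, -1.3, 7.7]
gripper_width: -0.1
clock 6.025 rail a,b,tip z -0.42 108.56 60.25 F a,b,z -2.9 -1.76 7.7 spin -9.29 tilt [ 0.0036 -0.0018 -1.    ]
```

```bash
python3 -m jog '[[[0,-2,1.3,0],[0,-4,1.3,0],[0,-6,1.3,0],[0,-7.5,1.3,0],[0,-8.5,1.3,0]]]' 0; python3 st.py
```

```text
clock: 6.65
position: [524.5, 151.7, 233.3]
ee_rot: [0.997, -0.081, 0.002, 0.001]
contact_force: [-3.0, 0.1, 8.2]
gripper_width: 0.2
clock 6.65 rail a,b,tip z -0.45 117.09 60.25 F a,b,z -2.99 -0.37 8.22 spin -9.27 tilt [ 0.0041 -0.0019 -1.    ]
```

```bash
python3 -m jog '[[[0,-1,1.2,0],[0,-2,1.2,0],[0,-3,1.2,0],[0,-4,1.2,0],[0,-4,1.2,0]]]' 0; python3 st.py
```

```text
clock: 7.28
position: [525.1, 154.7, 233.2]
ee_rot: [0.997, -0.081, 0.002, 0.002]
contact_force: [-1.4, -4.8, 7.6]
gripper_width: -0.1
clock 7.275 rail a,b,tip z -0.32 120.16 60.22 F a,b,z -0.55 -4.93 7.6 spin -9.24 tilt [ 0.0035 -0.004  -1.    ]
```

```bash
python3 -m jog '[[[0,-1.5,1.2,0],[0,-2.5,1.2,0],[0,-3.5,1.2,0],[0,-4,1.2,0],[0,-4,1.2,0]]]' 0; python3 st.py
python3 - <<'E'
from bench import arm
import cv2
for n in("scene","wrist"):
    p,d=arm.get_image(n)
    if n=="scene":p=cv2.resize(p[130:260,170:360],None,fx=4,fy=4,interpolation=2)
    cv2.imwrite(f"pics/{n}3.png",p)
E
```

```text
clock: 7.9
position: [525.8, 157.6, 233.2]
ee_rot: [0.997, -0.08, 0.002, 0.003]
contact_force: [-0.0, -5.2, 8.6]
gripper_width: -0.1
clock 7.9 rail a,b,tip z -0.11 123.1 60.19 F a,b,z 0.82 -5.15 8.6 spin -9.22 tilt [ 0.0029 -0.0063 -1.    ]
```

View pics/scene3.png

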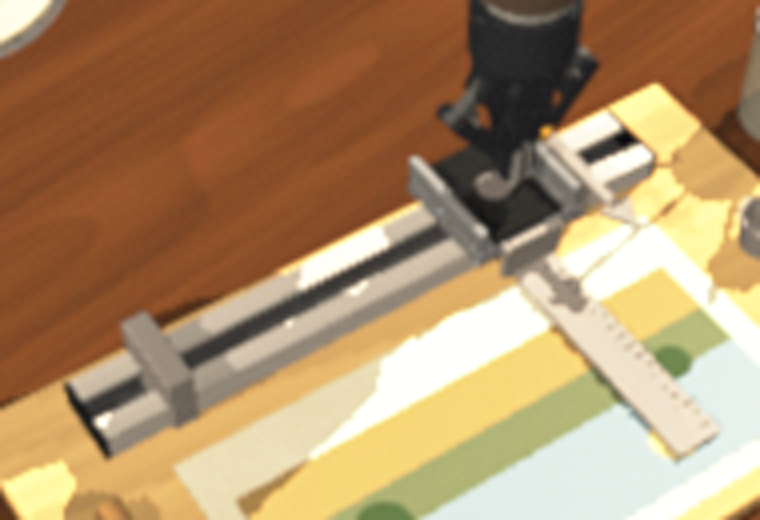

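View pics/wrist3.png

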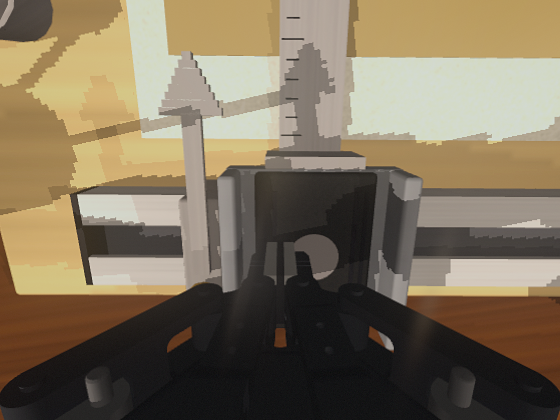

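The slider is against the marked stop and the fingertip has begun to slip on the pad: about 5 N along the rail with no more travel, and the disc moved from (312,255) to (320,257) in the wrist view. I'll release straight up, with a slight bias toward the stop.

```bash
python3 -m jog '[[[0,-1,0,0],[0,-1,-3,0],[0,-1,-7,0],[0,-1,-15,0],[0,-1,-30,0]]]' 0; python3 st.py
```

```text
clock: 8.62
position: [525.8, 158.8, 263.3]
ee_rot: [0.997, -0.08, 0.001, 0.003]
contact_force: [-0.6, -0.6, 0.2]
gripper_width: -0.1
clock 8.625 rail a,b,tip z -0.35 124.33 90.33 F a,b,z -0.48 -0.7 0.17 spin -9.22 tilt [ 0.0019 -0.0069 -1.    ]
```

```bash
python3 -m jog '[[[0,0,-30,0],[-30,0,-80,0],[-80,0,-120,0],[-120,0,-140,0],[-140,0,-140,0]]]' 0; python3 st.py; python3 rul.py pics/top4.png
python3 - <<'E'
from bench import arm
import cv2
p,d=arm.get_image("scene");cv2.imwrite("pics/scene4.png",cv2.resize(p[130:260,170:360],None,fx=4,fy=4,interpolation=2))
E
```

```text
clock: 9.25
position: [385.8, 182.2, 406.0]
ee_rot: [0.997, -0.08, 0.003, 0.001]
contact_force: [0.4, 0.7, -0.7]
gripper_width: 0.2
clock 9.25 rail a,b,tip z -142.34 124.16 232.97 F a,b,z 0.29 0.81 -0.75 spin -9.13 tilt [ 0.0064 -0.0022 -1.    ]
cheek 143 [ 58.2  58.7  62.2  65.8 114. ]
blade z27+ 773 [-113.7  -49.1   95.9  116.5  120.7]
stop 156 [147.9 149.6 157.3 166.1 167.5]
```

View pics/top4.png

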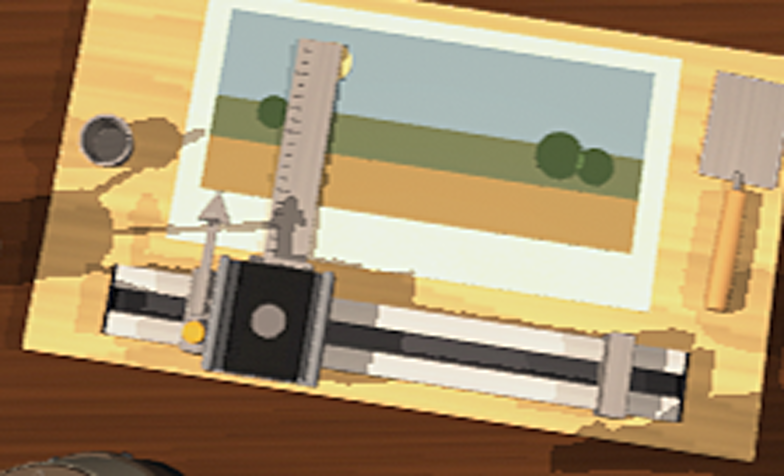

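View pics/scene4.png

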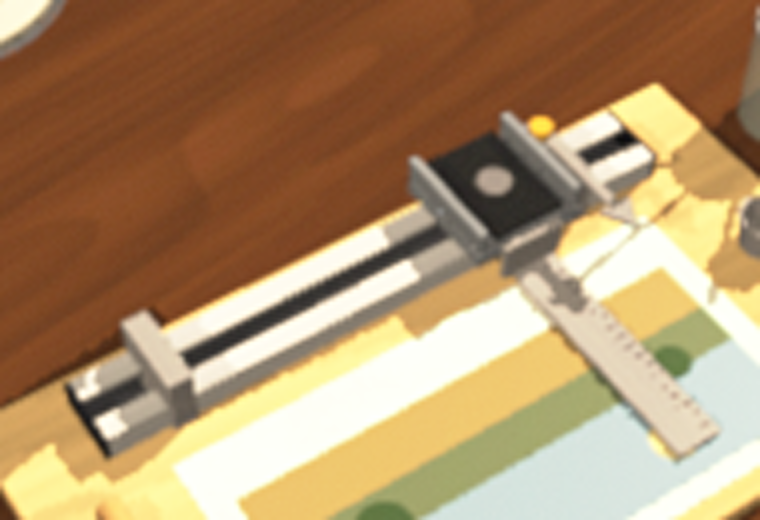

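```bash
python3 - <<'E'
import cv2,numpy as np
a,b=[cv2.imread(f'pics/scene{i}.png',0)[320:470,560:730].astype(np.float32) for i in(3,4)]
print('blade shift px(x4)',cv2.phaseCorrelate(a,b))
from bench import arm
arm.job_done();print(arm.read_state()['clock'])
E
```

```text
blade shift px(x4) ((0.032190934558570916, -0.0386412498339439), 0.965397380122432)
the job is handed in; nothing more can be done
the job is handed in; nothing more can be done
```

The slider is up against the marked stop, the one with the arrow and brass screw at the board's +y end, and the pad has been let go. I pressed the pad about 5 mm down with the closed fingertips at roughly 8 N and pushed the slider about 85 mm along the rail. It stopped moving and the push rose to about 5 N with the fingertip slipping on the pad. I then lifted straight off and handed the job in, with the clock at 9.25 s after the last move plus 0.1 s of pictures.

**Against the stop:** after release, depth puts the slider's stop-side face at about 148.2 mm along the rail and the stop's near face at about 147.9 mm. They meet to within the measuring error of 1–2 mm.

**Holding there:** the straightedge did not shift between the pictures before and after release (about 0.01 px), so I saw no sign of the slider moving back.

**Nothing touched:** the wrist force was near zero after lifting. In the last top view the cup and knife are where they were. The jar and tin were outside that cropped view, and the arm did not go near them.

**Not checked:** I did not measure the pad's height after release; it only looks up in the pictures. During the press there was a steady 3–4 N sideways force across the rail, which had no visible effect.

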